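Set up the anvil's outrigger prop and lay the bar on it

TASK

The green prop leg beside the anvil is half folded: with shut fingers (not gripping it) push it round until it meets the rubber stop of the yellow collar, and press it home firmly with about 10 N, never with more than 20 N. Then pick up the long steel bar and lay it down without dropping it, one end down in the prop's fork and the other flat on the anvil's face, in line with the prop. Let go, with the prop still home against its stop and everything else on the bench left where it was.

Things in the scene. Friction and masses are not known exactly. Their poses are not given: they have to be found in the camera images.
- stand: Timber block 160 x 300 x 20, fixed, carrying a bench anvil and the prop's hinge post. Origin: on the vertical hinge axis at bench level. The block spans x -80..80, y -255..45; the anvil stands on its -y part. Post and hinge barrel end 90 above the bench.
- anvil: Dark bench anvil on the stand, same origin and axes as the stand: its flat bright face, 64 wide in x (-32..32), spans y -50..-170 at 130 above the bench; the horn goes on to y -244.
- prop: Green gate leg, swings level about the stand's hinge axis. Origin on that axis at bench level; its x axis points out along the leg, z up. Rail x 8..142, 16 thick, z 60..80; post and fork head at x 150. Opens clockwise seen from above (head moves to the prop's own -y), 0.9 to 1.6 rad to go. Hinge drag 0.4 N m (3 N at the head), stays where left; at the stop the rubber gives well under 1 mm per N.
- fork (a point): Centre of the fork's seat: 150 from the hinge axis, 130 above the bench, axes as the prop's. The fork head is 40 long in x (130..170 from the axis), 72 wide in y (-36..36), z 96 to 126 above the bench; on it stands the fork, 48 wide, with two prongs, each 10 thick, up to z 152, gap 28, its seat at z 130. The slot runs along the prop's x. Push on the broad head's +y face, below the prongs.
- prop_pad (a point): Spot on the rail's -y side that meets the stop: at x 60, y -8, z 65 in the prop's frame.
- stop_lug (a point): Nominal tip of the rubber-ended stop bolt on the yellow collar round the hinge post (60 along x, -8 in y, 65 up from the hinge axis). The collar's angle differs each time. Its x axis is nominally the prop's home direction, y points to the oncoming prop. The bolt is screwed in or out, so the prop is really home with prop_pad between -5 and +5 in y here: find it by feel. The stop does not turn.
- bar: Long square steel bar, 300 x 14 x 14, about 0.46 kg, bare steel with one end painted red. Origin at its centre, x along its length. Starts lying across two timber bearers, its underside 30 above the bench, with its middle free between them (120 clear).
- bearers: Two fixed timber bearers, each 30 x 90 x 30 high, 180 apart centre to centre along x; origin midway between them at bench level.
- hammer_mid (a point): Bystander, leave alone: hammer with a wooden handle, lying flat. The point is about its middle.
- wrench_mid (a point): Bystander, leave alone: flat open-ended wrench. The point is about its middle.
- spray_mid (a point): Bystander, leave alone: green spray can, 64 diameter, 190 high. The point is about its middle.
- paint_tin_mid (a point): Bystander, leave alone: tin with a yellow label, 90 diameter, 100 high. The point is about its middle.
- nail_box_mid (a point): Bystander, leave alone: cardboard carton, 70 x 120 x 60 high. The point is about its middle.
- jar_mid (a point): Bystander, leave alone: glass jar with a red cap, 70 diameter, 90 high. The point is about its middle.
- offcut_mid (a point): Bystander, leave alone: short dark steel offcut, 90 x 25 x 25, lying on the bench (not the bar). The point is about its middle.

How it is judged (in metres and radians):
On the way, in this order (a step that is already met when the one before it is completed fails the run):
1. the prop, swung round to where its stop can be, stands still although the fingers press on it with at least 7 N: it is home (y of prop_pad in the frame of stop_lug below 0.006 m and contact force between the fingers and prop above 7 N and angular speed of prop below 0.03 rad/s), for 0.15 s.
2. the bar is lifted off its bearers (height (world z) of bar above 0.07 m and contact force between the fingers and bar above 1 N), for 0.2 s.
At the end, for the whole second after the job is handed in: The prop is round at its stop (pad at most 6 mm short of the bolt's nominal tip). The bar lies level, at rest and released, on both the fork's seat and the anvil's face (centre 133 to 141 mm up), within 0.15 rad of the prop's line, its centre within 25 mm of that line (y of prop_pad in the frame of stop_lug below 0.006 m and height (world z) of bar between 0.133 and 0.141 m and angle between bar's own x axis and vertical between 1.53 and 1.61 rad and angle between the x axis of bar and the x axis of fork, either way round below 0.15 rad and contact force between bar and prop above 0.2 N and contact force between bar and anvil above 0.2 N and y of bar in the frame of fork between -0.025 and 0.025 m and linear speed of bar below 0.01 m/s and contact force between the fingers and bar below 0.05 N); the robot touches nothing.
It fails at once if the prop is pushed by the robot with more than 22 N (contact force between any of the fingers, the arm and prop above 22 N).
It fails at once if the bar is dropped: it falls free at more than 0.5 m/s (linear speed of bar above 0.5 m/s and contact force between the fingers and bar below 0.1 N).
It fails at once if another thing on the bench is moved by more than 25 mm (distance of any of hammer_mid, wrench_mid, spray_mid, paint_tin_mid, nail_box_mid, jar_mid, offcut_mid from where it was at the start of the episode above 0.025 m).
It also fails if it takes over 69 s, if anything falls off the work surface, if the arm or the gripper's body presses on something with over 40 N, if the wrist force passes 120 N, or if a joint passes its speed limit or range.

ROBOT

A 6-joint arm with a two-finger parallel gripper is mounted at the origin on the work surface. World frame = base frame: x ahead of the robot, y to its left, z up, the work surface at z = 0. Lengths are in mm, angles in rad, forces in N, time in s.
With the tool pointing down it reaches from about 250 to 800 mm from the base axis. Payload 3.9 kg.
Tool frame: the origin (TCP) lies between the finger pads; the fingertips stand 19 mm ahead of it and the grasp point (between the pads) is the TCP; x points along the fingers, z is the direction in which the jaws open and shut, and the axes are right-handed (so a half turn about x gives the same grasp; the last joint's range is limited). The gripper opens to 85 mm and grips with 20 to 120 N. Pads are 22 mm wide; open, the fingers measure 114 mm over their backs; the gripper's body (76 mm by 85 mm) begins 54 mm behind the grasp point. The pads swing forward as they close: fully open they stand 13 mm farther back than shut.
Start: joints at [-1.206, 0.26, -0.138, 1.173, 0, 1.571], TCP at [187.295, -490.444, 250.304] pointing down, gripper open.
Joint ranges: [-2.78, 2.78], [-0.83, 1.72], [-1.28, 1.37], [-1.9, 2.12], [-1.57, 1.48], [-3.14, 3.14]. Speed limits (rad/s): [2.57, 2.57, 3.14, 3.14, 3.14, 3.14].

INTERFACE

Orientations are given as a rotation vector (axis times angle).
In Python, from rig import robot, optics, workorder gives the robot as it stands.
- The arm moves only by the tool drive_tool, never from a script. Its argument "steps" is text: rows parted by semicolons, each of 4 numbers parted by spaces: the shift along the world's x, y, z in mm, then the turn about the world's z in degrees. In form: dx dy dz turn; .... A call has 1 to 20 rows; each row shifts and turns the commanded pose from where the row before left it; what a row does not reach is not made up. A row lasts 1/8 s, in which the tool goes at most 62.5 mm and 10.7 degrees, less where a joint would pass 70% of its speed; a pose out of reach is approached as far as the arm can. A call with a gripper value outside its range is refused whole. "gripper" is the finger opening in mm, from 0 to 85.4, set as the call begins (left out, the last holds). The fingers move at their own pace and stop on an object; "newtons" is the grip in N (left out, the last holds). Time passes only in rows, so rows that do not move let the fingers close. It gives the time, the measured TCP pose, the force and the opening at its end, in the units of the state.
- robot.get_state(): the state, without advancing time (a new reading comes with each control period).
- optics.snapshot(name): name is "side" or "top" or "wrist"; returns a dict with "pixels" (420x560x3 uint8, blue, green, red), "z_map" (420x560 float32, mm along the optical axis (not along the pixel's ray), 0 where there is no reading), "fx", "fy", "cx", "cy" (pixels), "distortion" ([k1, k2, p1, p2, k3] as OpenCV has them; the pictures are not rectified), "world_from_camera" (4x4, takes a point from camera to world coordinates). Camera axes: x right, y down, z forward; pixel columns grow to the right and rows downward; lengths in mm; the calibration is good to about 2 mm. A picture is of the moment at which its call begins.
- workorder.sign_off(): hands the job in, once; it reports no verdict.
Trained networks look in a picture, given as the dict that the camera call returned (one of the last four; its "shot" number tells which), for a name from the list of things; names that differ only in an ending like _2 or _b are one class to them, and where a whole thing is asked for, a point or a joint stands for the part that bears it (a point fixed in the world has none). Each returns a list of dicts, best first, with "confidence" (0 to 1); they miss things now and then, are a little off and sometimes report something else, mostly with a low value. They report only what shows in the picture. A call takes as long as a camera call.
- optics.regions_of(picture, name): "mask" (420x560 bool, what is visible of it) and "pixel" ([column, row] in pixels, amid what is visible of it).
- optics.landmark_of(picture, name): "pixel" ([column, row] in pixels: a listed point, or the origin of a listed thing).
The state is a dict: "clock": time; "joints": joint angles; "qvel": joint speeds; "effort": joint torques, N m; "eef_pos": TCP position; "orientation": TCP orientation; "force": force on the tool from outside, world axes, zero at the start; "wrist_torque": the same for the moment, N m; "gripper_width": finger opening in mm.
Only numpy, scipy, OpenCV 4.12 (cv2) and the standard library are available. Lean on these libraries where they do the work, as an engineer would, in place of code of your own. Each camera call takes 0.05 s, during which the arm holds its last target. There are 200 camera calls.

## Working session

There is one attempt and no reset: what is moved stays moved. The work goes in short steps, Python scripts to look and compute and a tool call to move; the robot and the scene stay as the last step left them, time stands still between calls to the robot, and variables do not carry over. Pictures are saved under pics/ and viewed, about 8 in all and at most 12, crops included, and the job is handed in when it is done.

Besides the shell and the picture viewer there is one more tool, called after "Request:" as name(argument=value, ...), one argument or row to a line, values as JSON. drive_tool: Moves the arm, as the interface text tells. Its arguments: {"type":"object","properties":{"steps":{"type":"string"},"gripper":{"type":"number"},"newtons":{"type":"number"}},"required":["steps"]}

```bash
mkdir -p pics; ls
cat > h.py <<'E'
import numpy as np, cv2
from rig import robot, optics, workorder
def K(p): return np.array([[p['fx'],0,p['cx']],[0,p['fy'],p['cy']],[0,0,1.]])
def ray(p,px):
    u=cv2.undistortPoints(np.array([[px]],float),K(p),np.array(p['distortion'],float))[0,0]
    T=np.array(p['world_from_camera']); return T[:3,3], T[:3,:3]@np.array([u[0],u[1],1.])
def at_z(p,px,z):
    o,d=ray(p,px); return o+d*(z-o[2])/d[2]
def at_depth(p,px):
    c,r=int(round(px[0])),int(round(px[1])); w=p['z_map'][max(r-2,0):r+3,max(c-2,0):c+3]; w=w[w>0]
    o,d=ray(p,px); return o+d*np.median(w) if len(w) else None
def cloud(p,mask):
    r,c=np.nonzero(mask&(p['z_map']>0)); z=p['z_map'][r,c]
    u=cv2.undistortPoints(np.stack([c,r],1).astype(float)[:,None],K(p),np.array(p['distortion'],float))[:,0]
    T=np.array(p['world_from_camera']); return (np.c_[u,np.ones(len(u))]*z[:,None])@T[:3,:3].T+T[:3,3]
def proj(p,X):
    T=np.linalg.inv(np.array(p['world_from_camera'])); X=np.atleast_2d(X)@T[:3,:3].T+T[:3,3]
    return cv2.projectPoints(X,np.zeros(3),np.zeros(3),K(p),np.array(p['distortion'],float))[0][:,0]
E
python3 - <<'E'
from h import *
np.set_printoptions(precision=1,suppress=True)
print(robot.get_state())
ims=[]
for cam in ['top','side']:
    p=optics.snapshot(cam); ims.append(p['pixels']); print(cam,np.array(p['world_from_camera'])[:3,3])
    for n in ['stand','prop','fork','prop_pad','stop_lug','bar','bearers','hammer_mid','wrench_mid','spray_mid','paint_tin_mid','nail_box_mid','jar_mid','offcut_mid','anvil']:
        l=optics.landmark_of(p,n)[:2]
        print(n,[(round(q['confidence'],2),np.array(q['pixel']),at_depth(p,q['pixel'])) for q in l])
    cv2.imwrite(f'pics/{cam}0.png',p['pixels'])
E
```

```text
pics
{'clock': 0.0, 'joints': array([-1.2,  0.3, -0.1,  1.2,  0. ,  1.6]), 'qvel': array([ 0.,  0., -0., -0.,  0.,  0.]), 'effort': array([  0. , -40.6,  25.4,   0. ,   0. ,   0. ]), 'eef_pos': array([ 187.1, -489.8,  249.4]), 'orientation': array([ 0.9,  1.4, -0.9]), 'force': array([ 0.5,  0.1, -0.1]), 'wrist_torque': array([ 0., -0., -0.]), 'gripper_width': 85.66025593012361}
top [ 388.9  -80.8 1198.7]
stand [(0.69, array([283.9, 174. ]), array([611.4, -79.3,  88.9]))]
prop [(0.6, array([286.5, 177.9]), array([601.9, -87. ,  80.7])), (0.24, array([266. , 167.1]), array([634.6, -27.2,  68.8]))]
fork [(0.9, array([273.7, 218.8]), array([480.1, -54.7, 130.2]))]
prop_pad [(0.83, array([278.8, 192.1]), array([560.7, -66. ,  80.2]))]
stop_lug [(0.95, array([264.2, 172.8]), array([631.6, -18.9,   0.5]))]
bar [(0.82, array([152. , 233.4]), array([436.7, 303. ,  39.5])), (0.24, array([422.7, 205.6]), array([ 518.1, -438.5,  182.7]))]
bearers [(0.26, array([347.5, 281.1]), array([ 312.3, -271. ,   23.8]))]
hammer_mid [(0.9, array([349.2, 279.2]), array([ 317.9, -275.8,   24.4]))]
wrench_mid 
[... 1083 characters left out ...]
.2]), array([422.3, 315.9,  41.4])), (0.65, array([250.8, 216.5]), array([626.5, -20.5,  57.2]))]
bearers []
hammer_mid [(0.86, array([386. , 234.6]), array([ 312.2, -278.9,   23.1]))]
wrench_mid [(0.73, array([389.3, 193.4]), array([ 424.6, -478.1,    1. ]))]
spray_mid [(0.74, array([365.1, 165.4]), array([ 512.7, -434.4,   95.4]))]
paint_tin_mid [(0.73, array([253.3, 214.8]), array([640.3, -42.9,  40.6])), (0.66, array([173.9, 216.3]), array([754.7, 158.5,  89.8]))]
nail_box_mid [(0.89, array([214. , 200.5]), array([761.1,  11.7,  57.3]))]
jar_mid [(0.7, array([343.8, 162.1]), array([ 603.7, -444.5,   58. ]))]
offcut_mid [(0.6, array([137.3, 282.1]), array([677.4, 338.4,  21.9]))]
anvil []
```

```bash
ls pics
```

```text
side0.png
top0.png
```

View pics/top0.png

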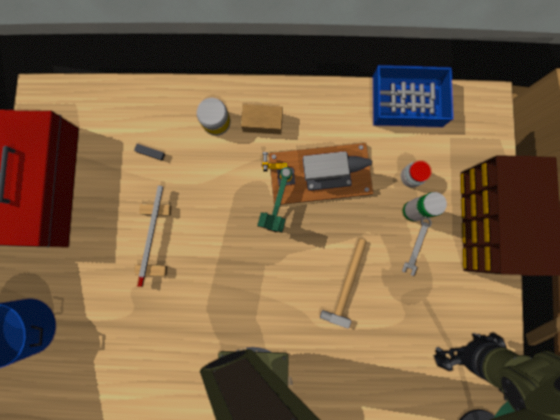

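View pics/side0.png

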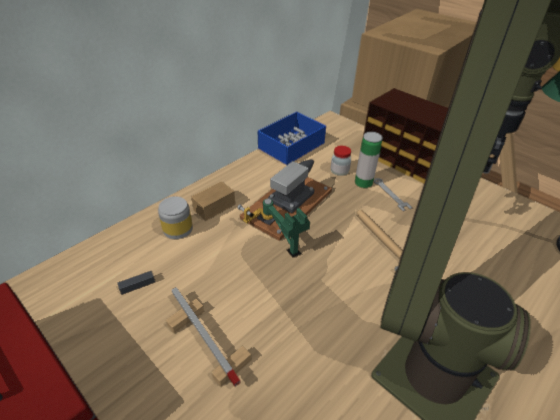

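Run:
```python
from h import *
np.set_printoptions(precision=1,suppress=True)
ps={c:optics.snapshot(c) for c in ['top','side']}
def tri(n,i=0,j=0):
    A=[];b=[]
    for c in ps:
        l=optics.landmark_of(ps[c],n)
        if not l: return None
        o,d=ray(ps[c],l[0]['pixel']); d/=np.linalg.norm(d); M=np.eye(3)-np.outer(d,d); A.append(M); b.append(M@o)
    X=np.linalg.solve(A[0]+A[1],b[0]+b[1]); return X,[np.linalg.norm(A[k]@X-b[k]) for k in (0,1)]
for n in ['stand','fork','prop_pad','stop_lug','bar','prop','spray_mid','jar_mid']: print(n,tri(n))
for n,z in [('stand',0),('fork',130),('prop_pad',65),('stop_lug',65),('bar',37),('prop',0)]:
    for c in ps: print(n,c,[(round(q['confidence'],2),at_z(ps[c],q['pixel'],z)[:2]) for q in optics.landmark_of(ps[c],n)[:2]])
p=ps['top']
for n,lo,hi in [('anvil',126,134),('prop',148,156),('prop',86,94),('prop',60,84),('prop',122,134),('bar',36,60),('stand',15,25)]:
    q=optics.regions_of(p,n)
    if not q: print(n,'none');continue
    X=cloud(p,q[0]['mask']); X=X[(X[:,2]>lo)&(X[:,2]<hi)]
    if len(X)<5: print(n,lo,len(X)); continue
    r=cv2.minAreaRect(X[:,:2].astype(np.float32)); print(n,lo,hi,len(X),np.median(X,0),r)
    v=np.linalg.svd(X[:,:2]-X[:,:2].mean(0),full_matrices=False)[2][0]; print('  mean',X.mean(0),'ang',np.degrees(np.arctan2(v[1],v[0])))
cv2.imwrite('pics/c1.png',cv2.resize(p['pixels'][130:260,230:390],None,fx=5,fy=4.6,interpolation=cv2.INTER_CUBIC))
```

```text
stand (array([614.8, -81.2,  26.8]), [np.float64(1.0803942874350463), np.float64(1.080394287435101)])
fork (array([475.5, -46.7, 121.1]), [np.float64(4.307548309494195), np.float64(4.3075483094941935)])
prop_pad (array([564.3, -58.3,  58.2]), [np.float64(0.8556840008057399), np.float64(0.8556840008055994)])
stop_lug None
bar (array([436.2, 310.1,  21. ]), [np.float64(3.027152118415696), np.float64(3.027152118415686)])
prop (array([621. , -86.7, -10.9]), [np.float64(2.497541644095738), np.float64(2.4975416440956764)])
spray_mid (array([ 527.9, -481.7,   64. ]), [np.float64(1.2353425631066934), np.float64(1.2353425631067112)])
jar_mid (array([ 631.7, -474.7,   34.2]), [np.float64(0.9651512513900142), np.float64(0.9651512513899806)])
stand top [(0.82, array([619. , -81.9]))]
stand side [(0.81, array([ 636.4, -100.8]))]
fork top [(0.62, array([478.3, -44.5]))]
fork side [(0.79, array([465.7, -41.7]))]
prop_pad top [(0.76, array([562.5, -58.9])), (0.68, array([433.8, 291.8]))]
prop_pad side [(0.89, array([560. , -52.7]))]
stop_lug top [(0.6, array([621.5, -23.1]))]
stop_lug side []
bar to
[... 777 characters left out ...]
6562, -69.57231140136719), (26.781755447387695, 140.058349609375), 72.11178588867188)
  mean [553.  -68.8  79.5] ang 164.48557833697683
prop 122 134 277 [471.2 -47.8 128.3] ((472.02032470703125, -47.61580276489258), (71.82933807373047, 39.704891204833984), 75.4820556640625)
  mean [471.3 -48.5 128.3] ang -104.6849552667884
bar 36 60 553 [428.6 307.7  43.5] ((430.8721923828125, 308.49871826171875), (17.841718673706055, 296.3339538574219), 80.93260192871094)
  mean [429.2 308.1  43.4] ang 171.03170602416705
stand 15 25 2767 [ 614.7 -162.8   20.1] ((631.341796875, -188.99273681640625), (160.8354034423828, 300.9383239746094), 7.612268447875977)
  mean [ 625.2 -184.5   20.2] ang 94.28015889069054
```

View pics/c1.png

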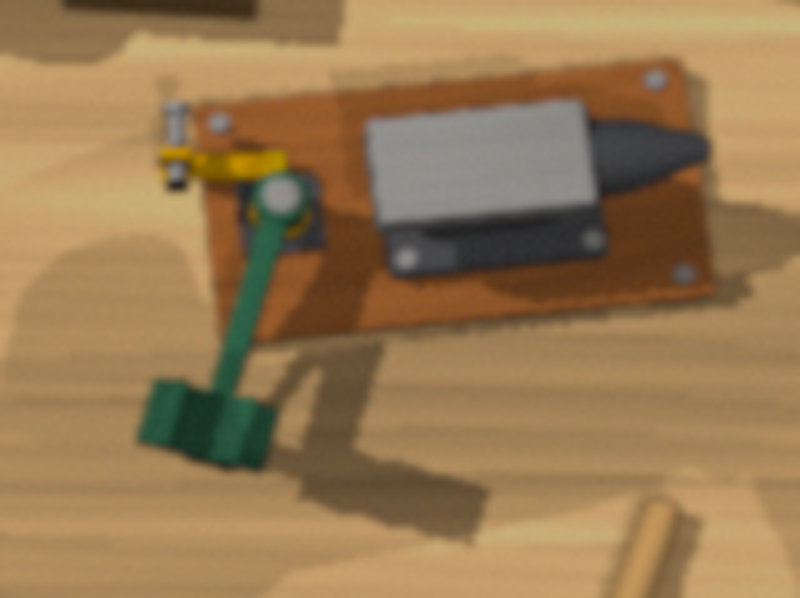

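Run:
```python
from h import *
from scipy.spatial.transform import Rotation as R
s=robot.get_state(); M=R.from_rotvec(s['orientation']).as_matrix(); print(M.round(2), 'zyaw',np.degrees(np.arctan2(M[1,2],M[0,2])), np.degrees(s['joints']).round(1))
print(s['orientation'])
H=np.array([617.4,-85.])
for a in range(166,84,-5):
    u=np.array([np.cos(np.radians(a)),np.sin(np.radians(a))]); n=np.array([-u[1],u[0]])
    print(a,(H+150*u+52*n).round(1),(H+150*u).round(1))
```

```text
[[ 0.    0.93  0.36]
 [ 0.    0.36 -0.93]
 [-1.    0.   -0.  ]] zyaw -69.09870844486878 [-69.1  14.9  -7.9  67.2   0.   90. ]
[ 0.93644677  1.35997793 -0.93638401]
166 [459.3 -99.2] [471.9 -48.7]
161 [458.6 -85.3] [475.6 -36.2]
156 [459.2 -71.5] [480.4 -24. ]
151 [461.  -57.8] [486.2 -12.3]
146 [464.  -44.2] [493.   -1.1]
141 [468.1 -31. ] [500.8   9.4]
136 [473.4 -18.2] [509.5  19.2]
131 [479.7  -5.9] [519.   28.2]
126 [487.2   5.8] [529.2  36.4]
121 [495.6  16.8] [540.1  43.6]
116 [504.9  27. ] [551.6  49.8]
111 [515.1  36.4] [563.6  55. ]
106 [526.1  44.9] [576.1  59.2]
101 [537.7  52.3] [588.8  62.2]
96 [550.   58.7] [601.7  64.2]
91 [562.8  64.1] [614.8  65. ]
86 [576.   68.3] [627.9  64.6]
```

Request:
drive_tool(
  steps="33.3 46.7 0 6.8;33.3 46.7 0 6.8;33.3 46.7 0 6.8;33.3 46.7 0 6.8;33.3 46.7 0 6.8;33.3 46.7 0 6.8;33.3 46.7 0 6.8;33.3 46.7 0 6.8;0 0 -20 0;0 0 0 0;0 0 0 0",
  gripper=0,
)

```text
clock: 4.82
eef_pos: [453.5, -117.2, 230.7]
orientation: [0.202, 1.561, -0.202]
force: [-0.4, 0.0, -0.5]
gripper_width: 0.2
```

```bash
cat > st.py <<'E'
from h import *
from scipy.spatial.transform import Rotation as R
np.set_printoptions(precision=2,suppress=True)
s=robot.get_state(); M=R.from_rotvec(s['orientation']).as_matrix(); print('zyaw',np.degrees(np.arctan2(M[1,2],M[0,2])), np.degrees(s['joints']).round(1),s['eef_pos'],s['force'],s['clock'],s['gripper_width'])
E
python3 st.py
python3 - <<'E'
from h import *
np.set_printoptions(precision=1,suppress=True)
p=optics.snapshot('wrist'); cv2.imwrite('pics/w1.png',p['pixels'])
for n in ['stop_lug','fork','prop_pad','stand']:
    for z in {'stop_lug':[65],'fork':[130],'prop_pad':[65],'stand':[0]}[n]:
        print(n,[(q['confidence'],q['pixel'],at_z(p,q['pixel'],z)) for q in optics.landmark_of(p,n)[:2]])
E
```

```text
zyaw -14.747426303849727 [-14.5   9.9 -17.5  62.6  -0.   90.3] [ 453.5  -117.23  230.7 ] [-0.35  0.04 -0.48] 4.825 0.24053304937855602
stop_lug [(0.62, [438.8, 59.7], array([625.6, -25.4,  65. ]))]
fork [(0.8, [281.4, 126.5], array([471.4, -47.7, 130. ]))]
prop_pad [(0.83, [379.2, 118.4], array([562.6, -63.2,  65. ]))]
stand [(0.81, [411.0, 128.1], array([617.6, -86.2,   0. ]))]
```

View pics/w1.png

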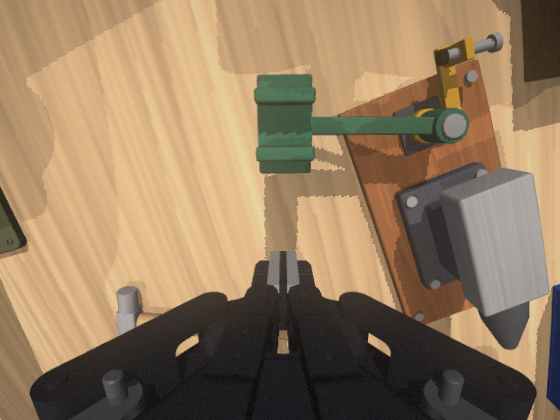

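Request:
drive_tool(
  steps="0 0 -2 10;0 0 -2 10;0 0 -2 10;0 0 -2 10;0 0 -2 10;0 0 -2 10;0 0 -2 10;0 0 -2 10;0 0 -2 10;0 0 -10 10;0 0 -10 10;0 0 -10 10;0 0 -10 10;0 0 -10 10;0 0 -10 10;0 0 -10 10;0 0 -10 10;0 0 -10 10.4;0 0 -8 0;0 0 0 0",
)

```text
clock: 7.58
eef_pos: [453.3, -116.9, 114.0]
orientation: [-2.086, 0.265, 2.088]
force: [0.8, -0.6, -0.1]
gripper_width: 0.2
```

```bash
python3 st.py
```

```text
zyaw 165.5327384777287 [-14.5  15.5 -29.2  45.3   0.  -90. ] [ 453.28 -116.93  113.95] [ 0.79 -0.61 -0.08] 7.575 0.1517165422509816
```

Request:
drive_tool(
  steps="1.2 4.8 4 0;1.2 4.8 0 0;1.2 4.8 0 0;0.7 2.4 0 0;0.7 2.4 0 0;0.6 2.4 0 0;0.6 2.4 0 0",
)

```text
clock: 8.45
eef_pos: [459.9, -92.7, 118.2]
orientation: [-2.088, 0.262, 2.089]
force: [-0.3, 0.0, 0.4]
gripper_width: 0.5
```

```bash
cat > arc.py <<'E'
import sys,numpy as np
H=np.array([617.4,-85.]); p=np.array([float(sys.argv[1]),float(sys.argv[2])]); tot=0
out=[]
for s in sys.argv[3:]:
    n,d=s.split('x')
    for _ in range(int(n)):
        a=-np.radians(float(d)); q=H+np.array([[np.cos(a),-np.sin(a)],[np.sin(a),np.cos(a)]])@(p-H); D=(q-p).round(1); p=p+D; tot+=float(d); out.append(f"{D[0]:.1f} {D[1]:.1f} 0 {-float(d):g}")
print(';'.join(out)); print(p,tot)
E
python3 arc.py 459.9 -92.8 6x1 14x2
```

```text
-0.1 2.7 0 -1;-0.1 2.8 0 -1;-0.0 2.8 0 -1;0.0 2.8 0 -1;0.1 2.8 0 -1;0.1 2.7 0 -1;0.4 5.5 0 -2;0.6 5.5 0 -2;0.8 5.4 0 -2;1.0 5.4 0 -2;1.2 5.4 0 -2;1.3 5.3 0 -2;1.5 5.3 0 -2;1.7 5.2 0 -2;1.9 5.2 0 -2;2.1 5.1 0 -2;2.3 5.0 0 -2;2.4 4.9 0 -2;2.6 4.9 0 -2;2.8 4.8 0 -2
[482.5  -3.3] 34.0
```

Request:
drive_tool(
  steps="-0.1 2.7 0 -1;-0.1 2.8 0 -1;0 2.8 0 -1;0 2.8 0 -1;0.1 2.8 0 -1;0.1 2.7 0 -1",
)

```text
clock: 9.2
eef_pos: [459.9, -76.1, 118.3]
orientation: [-2.028, 0.364, 2.028]
force: [0.3, -2.7, -0.6]
gripper_width: -0.2
```

Request:
drive_tool(
  steps="0.4 5.5 0 -2;0.6 5.5 0 -2;0.8 5.4 0 -2;1 5.4 0 -2;1.2 5.4 0 -2;1.3 5.3 0 -2;1.5 5.3 0 -2;1.7 5.2 0 -2;1.9 5.2 0 -2;2.1 5.1 0 -2;2.3 5 0 -2;2.4 4.9 0 -2;2.6 4.9 0 -2;2.8 4.8 0 -2",
)

```text
clock: 10.95
eef_pos: [481.6, -3.0, 118.2]
orientation: [-1.719, 0.774, 1.723]
force: [-1.2, -1.9, 1.8]
gripper_width: -0.0
```

```bash
python3 arc.py 482.5 -3.3 9x2 3x1
python3 - <<'E'
from h import *
p=optics.snapshot('top'); q=optics.regions_of(p,'prop')
X=cloud(p,q[0]['mask']); X=X[(X[:,2]>122)&(X[:,2]<156)]; r=cv2.minAreaRect(X[:,:2].astype(np.float32)); print(r,np.degrees(np.arctan2(r[0][1]+85,r[0][0]-617.4)))
E
```

```text
2.9 4.7 0 -2;3.1 4.6 0 -2;3.3 4.4 0 -2;3.4 4.3 0 -2;3.6 4.2 0 -2;3.7 4.1 0 -2;3.8 3.9 0 -2;4.0 3.8 0 -2;4.1 3.7 0 -2;2.1 1.8 0 -1;2.1 1.7 0 -1;2.2 1.7 0 -1
[520.8  39.6] 21.0
((0.0, 0.0), (0.0, 0.0), 0.0) 172.16113264806592
```

Request:
drive_tool(
  steps="2.9 4.7 0 -2;3.1 4.6 0 -2;3.3 4.4 0 -2;3.4 4.3 0 -2;3.6 4.2 0 -2;3.7 4.1 0 -2;3.8 3.9 0 -2;4 3.8 0 -2;4.1 3.7 0 -2;2.1 1.8 0 -1;2.1 1.7 0 -1;2.2 1.7 0 -1",
)

```text
clock: 12.55
eef_pos: [519.9, 39.9, 118.0]
orientation: [-1.468, 1.017, 1.472]
force: [-4.2, 1.1, 0.6]
gripper_width: -0.1
```

```bash
python3 arc.py 520.8 39.6 9x1; python3 arc.py 540.6 52.3 20x.5
```

```text
2.2 1.7 0 -1;2.2 1.6 0 -1;2.2 1.6 0 -1;2.3 1.6 0 -1;2.3 1.5 0 -1;2.3 1.5 0 -1;2.4 1.4 0 -1;2.4 1.4 0 -1;2.4 1.3 0 -1
[541.5  53.2] 9.0
1.2 0.7 0 -0.5;1.2 0.7 0 -0.5;1.2 0.6 0 -0.5;1.2 0.6 0 -0.5;1.2 0.6 0 -0.5;1.2 0.6 0 -0.5;1.2 0.6 0 -0.5;1.2 0.6 0 -0.5;1.2 0.6 0 -0.5;1.2 0.6 0 -0.5;1.3 0.6 0 -0.5;1.3 0.5 0 -0.5;1.3 0.5 0 -0.5;1.3 0.5 0 -0.5;1.3 0.5 0 -0.5;1.3 0.5 0 -0.5;1.3 0.5 0 -0.5;1.3 0.5 0 -0.5;1.3 0.5 0 -0.5;1.3 0.5 0 -0.5
[565.6  63.6] 10.0
```

Request:
drive_tool(
  steps="2.2 1.7 0 -1;2.2 1.6 0 -1;2.2 1.6 0 -1;2.3 1.6 0 -1;2.3 1.5 0 -1;2.3 1.5 0 -1;2.4 1.4 0 -1;2.4 1.4 0 -1;1.2 0.7 0 -0.5",
)

```text
clock: 13.68
eef_pos: [540.7, 52.6, 118.4]
orientation: [-1.364, 1.101, 1.364]
force: [-3.3, 1.4, -0.9]
gripper_width: 0.0
```

Request:
drive_tool(
  steps="1.2 0.7 0 -0.5;1.2 0.7 0 -0.5;1.2 0.6 0 -0.5",
)

```text
clock: 14.05
eef_pos: [544.0, 54.5, 118.3]
orientation: [-1.345, 1.115, 1.345]
force: [-2.8, 1.3, -0.8]
gripper_width: 0.5
```

Request:
drive_tool(
  steps="1.2 0.6 0 -0.5;1.2 0.6 0 -0.5;1.2 0.6 0 -0.5",
)

```text
clock: 14.42
eef_pos: [547.6, 56.4, 118.3]
orientation: [-1.326, 1.129, 1.326]
force: [-2.8, 1.5, -1.1]
gripper_width: -0.2
```

Request:
drive_tool(
  steps="1.2 0.6 0 -0.5;1.2 0.6 0 -0.5;1.2 0.6 0 -0.5",
)

```text
clock: 14.8
eef_pos: [551.2, 58.2, 118.3]
orientation: [-1.307, 1.143, 1.307]
force: [-3.2, 1.4, -1.1]
gripper_width: -0.3
```

Request:
drive_tool(
  steps="1.2 0.6 0 -0.5;1.3 0.6 0 -0.5;1.3 0.5 0 -0.5",
)

```text
clock: 15.18
eef_pos: [555.0, 59.9, 118.3]
orientation: [-1.288, 1.156, 1.288]
force: [-2.3, 1.0, -0.8]
gripper_width: 0.1
```

Request:
drive_tool(
  steps="1.3 0.5 0 -0.5;1.3 0.5 0 -0.5",
)

```text
clock: 15.42
eef_pos: [557.6, 61.0, 118.3]
orientation: [-1.275, 1.165, 1.275]
force: [-2.4, 1.4, -0.4]
gripper_width: -0.2
```

Request:
drive_tool(
  steps="1.3 0.5 0 -0.5;1.3 0.5 0 -0.5",
)

```text
clock: 15.68
eef_pos: [560.2, 62.0, 118.3]
orientation: [-1.262, 1.174, 1.263]
force: [-4.1, 2.0, -0.6]
gripper_width: -0.4
```

Request:
drive_tool(
  steps="1.3 0.5 0 -0.5;1.3 0.5 0 -0.5",
)

```text
clock: 15.92
eef_pos: [562.8, 63.0, 118.3]
orientation: [-1.25, 1.182, 1.25]
force: [-3.5, 3.0, 0.8]
gripper_width: 0.2
```

Request:
drive_tool(
  steps="1.3 0.5 0 -0.5",
)

```text
clock: 16.05
eef_pos: [564.1, 63.5, 118.4]
orientation: [-1.243, 1.187, 1.243]
force: [-3.5, 1.6, -0.3]
gripper_width: -0.4
```

Request:
drive_tool(
  steps="1.3 0.5 0 -0.5",
)

```text
clock: 16.18
eef_pos: [565.4, 63.9, 118.4]
orientation: [-1.237, 1.191, 1.237]
force: [-4.2, 1.7, -0.5]
gripper_width: 0.1
```

Request:
drive_tool(
  steps="1.3 0.4 0 -0.5;1.3 0.4 0 -0.5",
)

```text
clock: 16.42
eef_pos: [567.3, 64.6, 118.3]
orientation: [-1.224, 1.201, 1.225]
force: [-6.1, 1.6, 3.2]
gripper_width: -0.0
```

Request:
drive_tool(
  steps="1.3 0.4 0 -0.5",
)

```text
clock: 16.55
eef_pos: [567.4, 64.8, 118.2]
orientation: [-1.217, 1.207, 1.22]
force: [-9.1, 1.0, 4.5]
gripper_width: -0.1
```

Request:
drive_tool(
  steps="1.3 0.4 0 -0.5",
)

```text
clock: 16.68
eef_pos: [567.4, 64.9, 118.1]
orientation: [-1.209, 1.213, 1.215]
force: [-10.8, 0.5, 6.1]
gripper_width: -0.3
```

Request:
drive_tool(
  steps="1.3 0.4 0 -0.5",
)

```text
clock: 16.8
eef_pos: [567.5, 65.1, 118.0]
orientation: [-1.202, 1.219, 1.21]
force: [-12.9, -0.3, 8.9]
gripper_width: -0.2
```

Request:
drive_tool(
  steps="-0.8 0 0 0;0 0 0 0;0 0 0 0",
)

```text
clock: 17.18
eef_pos: [567.4, 65.1, 118.2]
orientation: [-1.203, 1.218, 1.209]
force: [-10.7, 0.0, 6.5]
gripper_width: 0.0
```

```bash
python3 st.py
```

```text
zyaw 89.67201884524249 [  6.6  24.5 -14.2  51.7  -0.    6.9] [567.38  65.05 118.16] [-10.66   0.04   6.51] 17.175 0.02711263765129233
```

Request:
drive_tool(
  steps="-2 0 0 0;-3 0 0 0;-5 0 0 0;-10 0 0 0;-15 0 10 0;-5 10 40 -1;-5 20 50 -2;-20 40 0 -2;-20 45 0 -2;-20 45 0 -2;-15 45 0 0;-10 30 0 0;0 0 0 0;0 0 0 0",
  gripper=60,
)

```text
clock: 18.92
eef_pos: [440.6, 300.3, 218.8]
orientation: [-1.089, 1.281, 1.088]
force: [-0.4, -1.8, -0.2]
gripper_width: 60.3
```

```bash
python3 st.py
python3 - <<'E'
from h import *
np.set_printoptions(precision=1,suppress=True)
for cam in ['wrist','top']:
    p=optics.snapshot(cam); cv2.imwrite(f'pics/{cam}2.png',p['pixels'])
    for n,lo,hi in [('bar',35,55),('prop',122,156)]:
        q=optics.regions_of(p,n)
        for k in q[:1]:
            X=cloud(p,k['mask']); X=X[(X[:,2]>lo)&(X[:,2]<hi)]
            if len(X)>10:
                r=cv2.minAreaRect(X[:,:2].astype(np.float32)); print(cam,n,k['confidence'],len(X),X.mean(0),np.median(X,0),r, np.degrees(np.arctan2(r[0][1]+85,r[0][0]-617.4)))
E
```

```text
zyaw 80.70971875106464 [ 34.3  16.6 -10.4  63.   -0.   43.6] [440.65 300.28 218.75] [-0.43 -1.77 -0.25] 18.925 60.27087538457191
wrist bar 0.72 3767 [411.9 313.1  44.2] [403.1 314.1  44.2] ((431.92633056640625, 309.9176025390625), (14.055349349975586, 298.3503112792969), 81.29769897460938) 115.1571705019402
top bar 0.9 564 [428.  308.   43.3] [422.9 307.5  43.6] ((431.58709716796875, 308.5896911621094), (16.65018081665039, 299.2574768066406), 80.94221496582031) 115.27190191647786
top prop 0.65 385 [610.7  64.8 136.3] [611.5  64.8 131.5] ((612.7660522460938, 65.51569366455078), (73.4355697631836, 40.237300872802734), 2.041445732116699) 91.76341618380717
```

View pics/wrist2.png

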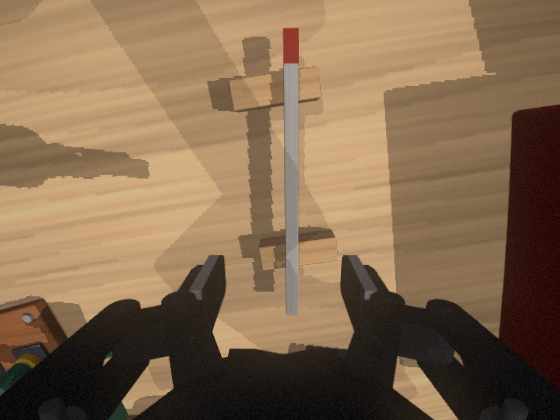

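Request:
drive_tool(
  steps="-4.4 4.6 -20 0.4;-4.4 4.6 -30 0;0 0 -40 0;0 0 -40 0;0 0 -25 0;0 0 -15 0;0 0 -8 0;0 0 -3 0;0 0 0 0",
)

```text
clock: 20.35
eef_pos: [432.7, 310.4, 37.9]
orientation: [-1.094, 1.277, 1.094]
force: [-0.0, -0.0, 0.4]
gripper_width: 59.6
```

Request:
drive_tool(
  steps="0 0 0 0;0 0 0 0;0 0 0 0;0 0 0 0;0 0 0 0;0 0 0 0;0 0 0 0",
  gripper=0,
  newtons=80,
)

```text
clock: 21.22
eef_pos: [432.4, 310.4, 37.9]
orientation: [-1.094, 1.278, 1.094]
force: [-1.1, -0.3, 5.6]
gripper_width: 12.5
```

Request:
drive_tool(
  steps="0 0 5 0;0 0 10 0;0 0 20 0;0 0 30 0;0 0 30 0;0 0 30 0;0 0 20 0;0 0 0 0;0 0 0 0",
)

```text
clock: 22.35
eef_pos: [431.5, 309.6, 181.4]
orientation: [-1.094, 1.281, 1.094]
force: [0.3, -0.1, -5.2]
gripper_width: 12.7
```

```bash
python3 st.py
python3 - <<'E'
from h import *
np.set_printoptions(precision=1,suppress=True)
for cam in ['wrist','side']:
    p=optics.snapshot(cam); cv2.imwrite(f'pics/{cam}3.png',p['pixels'])
    for k in optics.regions_of(p,'bar')[:1]:
            X=cloud(p,k['mask']); print(cam,k['confidence'],len(X)); X=X[X[:,2]>100]
            if len(X)<10: continue
            r=cv2.minAreaRect(X[:,:2].astype(np.float32)); print(X.mean(0),r)
            c,v=X.mean(0),np.linalg.svd(X-X.mean(0),full_matrices=False)[2][0]; print(v)
            t=(X-c)@v; print(np.percentile(X[t<np.percentile(t,10)],50,axis=0),np.percentile(X[t>np.percentile(t,90)],50,axis=0))
E
```

```text
zyaw 81.09625326121323 [ 35.7  17.8 -14.5  57.9   0.   44.6] [431.51 309.55 181.38] [ 0.29 -0.08 -5.17] 22.35 12.729179457426087
wrist 0.66 11967
[379.4 317.  187.7] ((391.69195556640625, 315.0653991699219), (14.33150577545166, 149.6833038330078), 81.1744384765625)
[ 1.  -0.2 -0. ]
[323.  325.7 187.9] [453.4 305.6 187.6]
side 0.68 658
[358.2 322.5 185.2] ((429.76348876953125, 311.31597900390625), (15.180618286132812, 300.32806396484375), 81.67437744140625)
[-1.   0.1 -0. ]
[437.3 305.2 185.8] [283.4 333.5 185.9]
```

View pics/wrist3.png

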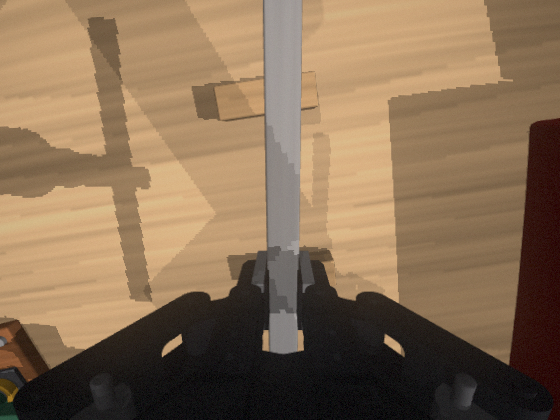

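Request:
drive_tool(
  steps="0 0 20 0;0 0 29 0;8 -16 0 -3.4;15.5 -31.6 0 -6.6;15.5 -31.6 0 -6.6;15.5 -31.6 0 -6.6;15.5 -31.6 0 -6.6;15.5 -31.6 0 -6.6;15.5 -31.6 0 -6.6;15.5 -31.6 0 -6.6;15.5 -31.6 0 -6.6;15.5 -31.6 0 -6.6;15.5 -31.6 0 -6.6;15.5 -31.6 0 -6.6;7 -16 0 -3.4;0 0 0 0;0 0 0 0",
)

```text
clock: 24.68
eef_pos: [616.8, -68.8, 230.7]
orientation: [-0.023, 1.572, 0.025]
force: [-0.7, -0.1, -4.7]
gripper_width: 12.7
```

```bash
python3 st.py
cat > chk.py <<'E'
from h import *
import sys
np.set_printoptions(precision=1,suppress=True)
H=np.array([617.4,-85.])
for cam in sys.argv[2:]:
    p=optics.snapshot(cam); cv2.imwrite(f'pics/{cam}{sys.argv[1]}.png',p['pixels'])
    for n,lo,hi in [('bar',100,300),('prop',122,156),('anvil',125,135)]:
        for k in optics.regions_of(p,n)[:1]:
            X=cloud(p,k['mask']); X=X[(X[:,2]>lo)&(X[:,2]<hi)]
            if len(X)<30: continue
            r=cv2.minAreaRect(X[:,:2].astype(np.float32)); print(cam,n,round(k['confidence'],2),len(X),X.mean(0),r,np.degrees(np.arctan2(r[0][1]+85,r[0][0]-617.4)))
            if n=='bar':
                c,v=X.mean(0),np.linalg.svd(X-X.mean(0),full_matrices=False)[2][0]
                t=(X-c)@v; print('  ends',np.median(X[t<np.percentile(t,10)],axis=0),np.median(X[t>np.percentile(t,90)],axis=0),np.degrees(np.arctan2(v[1],v[0])))
E
python3 chk.py 4 wrist top
```

```text
zyaw 1.7537338740237058 [-6.4 24.9  4.2 69.4  0.  81.9] [616.82 -68.83 230.74] [-0.66 -0.09 -4.74] 24.675 12.708007601844175
wrist bar 0.66 11911 [615.6 -16.1 237. ] ((616.1585693359375, -11.33868408203125), (184.97708129882812, 19.460596084594727), 89.64559173583984) 90.96552720529972
  ends [614.   41.  237.1] [617.9 -91.1 236.9] -88.24870778207006
wrist prop 0.91 4073 [615.5  62.6 139.1] ((614.4400024414062, 65.39079284667969), (72.76494598388672, 40.437889099121094), 1.6432058811187744) 91.12755222523214
wrist anvil 0.57 172 [ 617.6 -185.5  130.1] ((620.217041015625, -184.04722595214844), (37.9839973449707, 20.751089096069336), 3.5331478118896484) -88.37086743488803
top bar 0.86 265 [ 617.8 -144.   236.6] ((618.6392822265625, -69.98989868164062), (19.774147033691406, 292.83599853515625), 1.8438198566436768) 85.28018130077538
  ends [ 619.3 -209.3  237.6] [610.7  70.9 237. ] 91.90417226336969
top anvil 0.63 804 [ 627.6 -202.1  129.9] ((634.3724975585938, -210.79559326171875), (65.01860046386719, 154.73995971679688), 7.551105499267578) -82.31598406379429
```

View pics/wrist4.png

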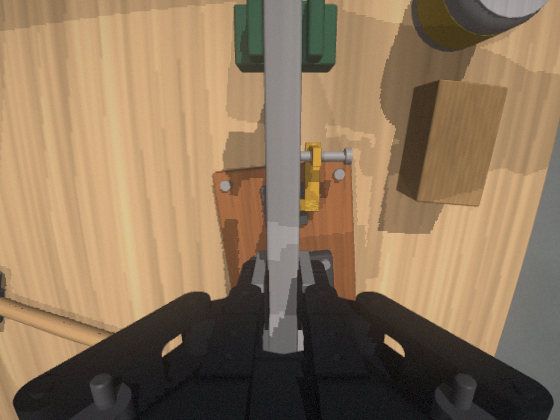

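Request:
drive_tool(
  steps="0 0 -10 0;0 0 -20 0;0 0 -20 0;0 0 -10 0;0 0 -6 0;0 0 -5 0;0 0 -5 0;0 0 -4 0;0 0 -4 0;0 0 -3 0;0 0 -2 0;0 0 0 0;0 0 0 0",
)

```text
clock: 26.7
eef_pos: [617.8, -69.6, 142.4]
orientation: [-0.023, 1.57, 0.023]
force: [0.4, -0.8, -4.1]
gripper_width: 12.7
```

Request:
drive_tool(
  steps="0 0 -1 0;0 0 -1 0;0 0 0 0",
)

```text
clock: 27.08
eef_pos: [617.6, -69.5, 140.2]
orientation: [-0.023, 1.571, 0.023]
force: [-0.2, -0.3, -3.7]
gripper_width: 12.9
```

Request:
drive_tool(
  steps="0 0 -0.7 0;0 0 -0.7 0;0 0 0 0",
)

```text
clock: 27.45
eef_pos: [617.6, -69.5, 138.8]
orientation: [-0.023, 1.571, 0.023]
force: [0.5, 0.1, -4.3]
gripper_width: 12.7
```

Request:
drive_tool(
  steps="0 0 -0.5 0;0 0 -0.5 0;0 0 0 0",
)

```text
clock: 27.82
eef_pos: [617.7, -69.6, 138.0]
orientation: [-0.023, 1.571, 0.023]
force: [-0.9, 1.3, -4.2]
gripper_width: 12.8
```

Request:
drive_tool(
  steps="0 0 -0.4 0;0 0 0 0",
)

```text
clock: 28.08
eef_pos: [617.7, -69.6, 137.9]
orientation: [-0.023, 1.57, 0.023]
force: [-1.2, 0.3, -0.1]
gripper_width: 12.8
```

```bash
python3 chk.py 5 side wrist
```

```text
side bar 0.66 348 [612.9 -54.4 139.3] ((615.8340454101562, -67.24266052246094), (17.179140090942383, 301.7417907714844), 1.6543952226638794) 95.03966726325814
  ends [ 615.  -206.3  140.4] [612.6  74.7 142.2] 91.4407062199524
side prop 0.87 235 [600.2  74.3 134.9] ((608.7225952148438, 71.4833984375), (67.4623031616211, 39.797447204589844), 7.84742546081543) 93.1739469399172
side anvil 0.62 239 [ 626.2 -201.9  127.9] ((629.9415283203125, -193.43475341796875), (62.73531723022461, 129.09420776367188), 8.298959732055664) -83.40250314946687
wrist bar 0.81 11965 [616.5 -17.  144.1] ((616.8577270507812, -29.624420166015625), (14.351914405822754, 150.74099731445312), 1.7102280855178833) 90.56105883362282
  ends [614.8  40.2 144. ] [618.8 -91.5 144.1] -88.2878813921003
```

Request:
drive_tool(
  steps="0 0 -0.3 0;0 0 0 0",
)

```text
clock: 28.72
eef_pos: [617.8, -69.5, 137.9]
orientation: [-0.023, 1.57, 0.023]
force: [-3.9, 1.0, 5.3]
gripper_width: 12.7
```

Request:
drive_tool(
  steps="0 0 0 0;0 0 0 0;0 0 0 0;0 0 0 0;0 0 0 0;0 0 0 0",
  gripper=45,
)

```text
clock: 29.48
eef_pos: [617.7, -69.6, 137.2]
orientation: [-0.023, 1.571, 0.023]
force: [-0.2, -0.5, 0.3]
gripper_width: 45.0
```

Request:
drive_tool(
  steps="0 0 5 0;0 0 10 0;0 0 20 0;0 0 30 0;0 0 40 0;-40 0 20 0;-50 0 0 0;-50 0 0 0;-50 0 0 0;-40 -40 0 0;-30 -50 0 0;0 -50 0 0;0 -50 0 0;0 0 0 0;0 0 0 0",
)

```text
clock: 31.35
eef_pos: [357.5, -259.3, 262.6]
orientation: [-0.022, 1.571, 0.023]
force: [-0.2, 0.0, -0.0]
gripper_width: 45.1
```

```bash
python3 chk.py 6 top side; python3 st.py; python3 -c "
import cv2
a=cv2.imread('pics/top6.png')[110:260,200:400]; b=cv2.imread('pics/side6.png')[130:280,180:380]
cv2.imwrite('pics/c6.png',cv2.resize(cv2.hconcat([a,b]),None,fx=2,fy=3,interpolation=cv2.INTER_CUBIC))"
```

```text
top bar 0.92 691 [615.4 -66.3 142.9] ((614.5264282226562, -69.37200927734375), (22.032331466674805, 299.8603820800781), 2.360813856124878) 100.41879221695508
  ends [ 620.1 -203.3  144.2] [610.9  67.1 143.7] 91.78210482597942
top prop 0.81 281 [609.5  64.6 138.5] ((612.7643432617188, 65.3565673828125), (72.96288299560547, 40.48568344116211), 2.4670584201812744) 91.76593189067258
top anvil 0.66 856 [ 634.1 -201.6  129.9] ((634.446533203125, -210.61602783203125), (64.75914001464844, 154.16085815429688), 7.829010963439941) -82.27197044492536
side bar 0.35 456 [601.6  75.  128.3] ((610.8380126953125, 68.14695739746094), (72.78749084472656, 42.72175598144531), 2.399512529373169) 92.45348879904196
  ends [633.5  85.  146.1] [577.2  62.5 108. ] -168.0854638181774
side prop 0.56 305 [603.9  72.9 136.9] ((611.074462890625, 69.80841064453125), (72.57179260253906, 39.99090576171875), 3.234417200088501) 92.33982818164439
side anvil 0.87 288 [ 628.9 -192.7  127.7] ((630.45361328125, -195.85845947265625), (64.96305847167969, 133.0580291748047), 8.099063873291016) -83.28433055776604
zyaw 1.7671227395641147 [-35.9   6.4 -16.9  66.7   0.   52.3] [ 357.81 -258.96  262.3 ] [ 0.03 -0.33  0.05] 31.75 45.21836133920797
```

View pics/c6.png

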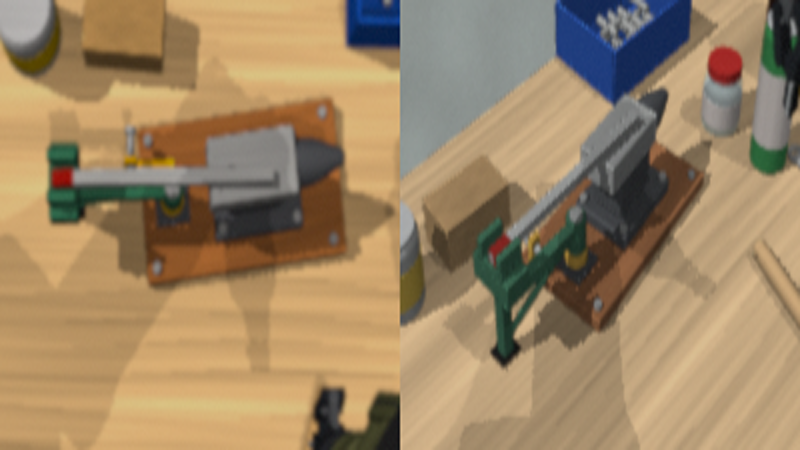

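```bash
python3 -c "
from rig import workorder; print(workorder.sign_off())"
```

```text
the job is handed in; nothing more can be done
None
```

The prop is pushed home, and the bar lies in the fork and on the anvil's face, released. The job is handed in at about 32 s on the robot clock; sign-off gives no verdict.

- **Prop:** I swung it round with shut fingers at about 3–4 N. The stop met it at about 91.8°. The highest total force I read was about 16 N (12.9 N sideways plus 8.9 N vertical). I then held it for about 0.4 s, reading about 12.5 N in total (10.7 N along the push) at the end. Forces were read only at the end of each move, so a brief higher peak would not have shown.
- **Bar:** I gripped it at its middle, carried it level, lowered it until its weight came off the gripper, then opened the fingers.
- **Last checks:**
  - **Prop angle:** the top camera puts it at 91.77°, unchanged from just after the push.
  - **Bar line:** it lies at 91.8°, in line with the prop, with its centre about 2–3 mm from the prop's line.
  - **Bar height:** its top is at about 144 mm at both ends, so its centre is at about 137 mm.
  - **View:** the picture shows the red end between the prongs and the other end flat on the anvil. The arm is clear.
- **Disagreements:**
  - **Side camera:** in the last picture its "bar" region had low confidence (0.35) and covered the fork head, so I did not use it.
  - **Stop bolt:** the top and wrist cameras put the home direction at about 94° and 90°. The pad's exact distance from the bolt is therefore known only by feel.
- **Not measured:** I did not re-measure the other things on the bench; the arm never came near them at their height.

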